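# Refit the tilt-in floor panel of the drill press chip box

## Robot

A 7-joint arm with a two-finger parallel gripper is mounted at the origin on the work surface. World frame = base frame: x ahead of the robot, y to its left, z up, the work surface at z = 0. Lengths are in m, angles in rad, forces in N, time in s.
With the tool pointing down it reaches from about 0.4 to 0.85 m from the base axis. Payload 6.9 kg.
Tool frame: the origin (TCP) lies on the mounting face of the last link; the fingertips stand 173 mm ahead of it and the grasp point (between the pads) lies 155 mm ahead of it; x points along the fingers, z is the direction in which the jaws open and shut, and the axes are right-handed (so a half turn about x gives the same grasp; the last joint's range is limited). The gripper opens to 85 mm and grips with 20 to 120 N. Pads are 22 mm wide; open, the fingers measure 114 mm over their backs; the gripper's body (76 mm by 85 mm) begins 54 mm behind the grasp point. The pads swing forward as they close: fully open they stand 13 mm farther back than shut.
Start: joints at [1.411, 0.507, -0.238, 1.5, 0.126, 1.149, -0.155], TCP at [0.164, -0.603, 0.405] pointing down, gripper open.
Joint ranges: [-3.08, 3.08], [-0.24, 2.05], [-1.43, 1.35], [0, 2.5], [-1.52, 4.66], [0.17, 1.96], [-2.89, 2.89]. Speed limits (rad/s): [2.39, 2.39, 3.14, 3.14, 3.14, 3.14, 3.14].

## Interface

Orientations are given as a unit quaternion [x, y, z, w].
In Python, from workcell import status, eyes, manip gives the robot as it stands. The module is installed in compiled form; this text tells all that it offers.
- The arm moves only by the shell command python3 -m pendant 'ROWS' [FORCE]. ROWS is text: rows parted by semicolons, each of 7 numbers parted by spaces: the shift along the tool's x, y, z in m, then the turn, a rotation vector about the tool's x, y, z in degrees, then the finger opening in m, from 0 to 0.0854. In form: x y z wx wy wz gripper; .... A call has 1 to 20 rows; each row is the pose to reach, as a shift and turn from the pose measured when the call began, along the tool's axes at that moment; what a row does not reach only later rows make up. A row lasts 1/12 s, in which the tool goes at most 41.7 mm and 7.16 degrees, less where a joint would pass 70% of its speed; a pose out of reach is approached as far as the arm can. A call with a gripper value outside its range is refused whole. The fingers move at their own pace and stop on an object; FORCE is the grip in N (left out, the last holds). Time passes only in rows, so rows that repeat a pose let the fingers close. It gives the time, the measured TCP pose, the force and the opening at its end, in the units of the state.
- status.get_obs(): the state, without advancing time (a new reading comes with each control period).
- eyes.capture(name): name is "side" or "top" or "wrist"; returns a dict with "color" (480x640x3 uint8, blue, green, red), "depth" (480x640 float32, m along the optical axis (not along the pixel's ray), 0 where there is no reading), "K" (3x3 intrinsics, pixels), "distortion" ([k1, k2, p1, p2, k3] as OpenCV has them; the pictures are not rectified), "R" (3x3) and "t" (3): a world point X has camera coordinates R X + t. Camera axes: x right, y down, z forward; pixel columns grow to the right and rows downward; lengths in m; the calibration is good to about 2 mm. A picture is of the moment at which its call begins.
- manip.job_done(): hands the job in, once; it reports no verdict.
Trained networks look in the newest picture that a camera, given by its name, has taken for a name from the list of things; names that differ only in an ending like _2 or _b are one class to them, and where a whole thing is asked for, a point or a joint stands for the part that bears it (a point fixed in the world has none). Each returns a list of dicts, best first, with "p" (0 to 1); they miss things now and then, are a little off and sometimes report something else, mostly with a low value. They report only what shows in the picture. A call takes as long as a camera call. They do not tell look-alikes from the thing itself.
- eyes.masks_of(thing, camera): "region" (480x640 bool, what is visible of it) and "uv" ([column, row] in pixels, amid what is visible of it).
- eyes.spot_point(thing, camera): "uv" ([column, row] in pixels: a listed point, or the origin of a listed thing).
The state is a dict: "t": time; "joints": joint angles; "qd": joint speeds; "joint_efforts": joint torques, N m; "tool_pos": TCP position; "tool_rot": TCP orientation; "contact_force": force on the tool from outside, world axes, zero at the start; "ft_torque": the same for the moment, N m; "opening": finger opening in m.
Only numpy, scipy, OpenCV 4.12 (cv2) and the standard library are available. Lean on these libraries where they do the work, as an engineer would, in place of code of your own. Each camera call takes 0.05 s, during which the arm holds its last target. There are 200 camera calls.

## Task

Put the perforated plywood panel back in the chip box: it is longer than the opening, so tip it in under the lip at one end, swing the other end down, and slide it back until it drops into its seat and lies flat on the rest battens with both ends under the lips and its grip upward. Don't force it against the box, leave the other things on the bench where they are, and let go of it at the end.

Things in the scene. Friction and masses are not known exactly. Their poses are not given: they have to be found in the camera images.
- chip_box: Open-topped wooden box fixed to the bench, 286 long (its x) x 170 wide (its y) x 89 mm high; origin at the centre of its underside, on the bench. Side walls 12, end walls 16 mm thick: inside 254 x 146 mm. A lip covers each end, so the opening is only 172 mm long (x -86 to +86) but the full 146 mm wide; the long sides have no lip.
- lip_a (a point): Middle of the inner lower edge of the lip at the box's +x end, 80 mm above the bench. Both lips are 9 mm thick (underside 80, top 89 mm above the bench), and overhang 41 mm inward from the end wall.
- lip_b (a point): The same point of the lip at the box's -x end, x = -86 mm in the box.
- rest_level (a point): Middle of the box at the height of the two rest battens' tops, 35 mm above the bench. They run along the long sides, each 18 mm wide. Under each lip an end block across the box stands 5 mm higher (top at 40 mm) and fills back to the end wall within 3 mm. The seat between the blocks is 203 mm long; its middle lies up to 9 mm off this point along the box's x, either way, unseen: find it by feel.
- panel_grip (a point): Grip of the loose plywood panel, 200 (its x) x 134 (y) x 9 mm, 0.2 to 0.4 kg, the same both ways round. Across the middle of its upper face stands a batten 22 mm thick (x), 100 long (y), 40 tall. Point: inside the batten on the panel's centre, 31 mm above its underside (batten top 49). z: up out of the face. Starts flat on the bench, batten up. Seated, the point is 66 mm above the bench.
- panel_end_a (a point): Middle of the panel's end face at +x, half-way through its thickness (100 mm from the panel's centre, 4.5 mm above the underside).
- panel_end_b (a point): Middle of the panel's end face at -x, likewise.
- screwdriver: Bystander: screwdriver 180 mm long, lying on the bench between box and panel, along its x.
- try_square: Bystander: try square, wooden stock 110 mm with a 160 mm steel blade, lying flat; origin under the stock.
- glue: Bystander: white bottle, 60 mm across, 170 mm tall; origin under its base.
- screw_jar: Bystander: glass jar with a steel lid, 70 mm across, 90 mm tall; origin under its base.
- tape: Bystander: roll of tape, 100 mm across, 24 mm high, lying flat; origin under its centre.
- offcut: Bystander: wood offcut 120 x 45 x 30 mm; origin under its centre.
- mallet: Bystander: wooden mallet 270 mm long, lying on the bench.
Not all that is in view belongs to the job. What is shaped like the part that bears panel_grip but purple or turquoise is not meant.

How it is judged:
On the way:
1. one end of the tipped panel is in under a lip (angle between panel_grip's own z axis and vertical above 0.1 rad and ((z of panel_end_a in the frame of chip_box between 0.02 and 0.08 m and y of panel_end_a in the frame of chip_box between -0.06 and 0.06 m and (x of panel_end_a in the frame of chip_box between 0.091 and 0.13 m or x of panel_end_a in the frame of chip_box between -0.13 and -0.091 m)) or (z of panel_end_b in the frame of chip_box between 0.02 and 0.08 m and y of panel_end_b in the frame of chip_box between -0.06 and 0.06 m and (x of panel_end_b in the frame of chip_box between 0.091 and 0.13 m or x of panel_end_b in the frame of chip_box between -0.13 and -0.091 m)))), for 0.05 s.
At the end, for the whole second after the job is handed in: The panel lies flat (within 0.012 rad) and at rest, grip upward, down on the rest battens between the end blocks (grip point 66 mm above the box's underside, not more than 1.5 mm higher), within 11.5 mm of the middle of the box lengthwise so that both ends are under the lips, and released (z of panel_grip in the frame of chip_box between 0.0635 and 0.0675 m and x of panel_grip in the frame of chip_box between -0.0115 and 0.0115 m and y of panel_grip in the frame of chip_box between -0.012 and 0.012 m and angle between panel_grip's own z axis and vertical below 0.012 rad and linear speed of panel below 0.01 m/s and angular speed of panel below 0.05 rad/s); the robot touches nothing.
It fails at once if the panel is forced against the box (over 60 N) (contact force between panel and chip_box above 60 N).
It fails at once if a bystander is pushed more than 25 mm (distance of any of screwdriver, try_square, glue, screw_jar, tape, offcut, mallet from where it was at the start of the episode above 0.025 m).
It also fails if it takes over 50 s, if anything falls off the work surface, if the arm or the gripper's body presses on something with over 40 N, if the wrist force passes 120 N, or if a joint passes its speed limit or range.

## Working session

There is one attempt and no reset: what is moved stays moved. The work goes in short steps, Python scripts to look and compute and a shell command to move; the robot and the scene stay as the last step left them, time stands still between calls to the robot, and variables do not carry over. Pictures are saved under pics/ and viewed, about 8 in all and at most 12, crops included, and the job is handed in when it is done.

```bash
mkdir -p pics; cat > h.py <<'E'
import numpy as np,cv2
from workcell import status,eyes,manip
from scipy.spatial.transform import Rotation as Ro
def cloud(c):
    d=c["depth"];h,w=d.shape
    u,v=np.meshgrid(np.arange(w),np.arange(h))
    p=cv2.undistortPoints(np.stack([u,v],-1).reshape(-1,1,2).astype(float),c["K"],c["distortion"]).reshape(h,w,2)
    X=np.dstack([p[...,0]*d,p[...,1]*d,d])
    W=(X-c["t"])@c["R"]
    W[d<=0]=np.nan
    return W
def proj(c,X):
    rv=cv2.Rodrigues(c["R"])[0]
    return cv2.projectPoints(np.atleast_2d(X).astype(float),rv,np.array(c["t"],float),c["K"],np.array(c["distortion"],float))[0].reshape(-1,2)
E
python3 - <<'E'
from h import *
o=status.get_obs();print({k:np.round(v,3) for k,v in o.items()})
for n in("top","side"):
    c=eyes.capture(n);cv2.imwrite(f"pics/{n}0.png",c["color"]);W=cloud(c)
    np.savez(f"{n}0.npz",W=W,**c)
    for th in("panel_grip","chip_box"):
        for m in eyes.masks_of(th,n):
            r=m["region"];print(n,th,round(m["p"],2),np.round(m["uv"]),r.sum(),np.round(np.nanmedian(W[r],0),3))
    for th in("panel_grip","panel_end_a","chip_box","lip_a","lip_b"):
        for m in eyes.spot_point(th,n):
            u,v=np.clip(np.round(m["uv"]).astype(int),0,[639,479]);print(n,th,round(m["p"],2),u,v,np.round(W[v,u],3))
E
```

```text
{'t': np.float64(0.0), 'joints': array([ 1.411,  0.508, -0.238,  1.501,  0.126,  1.149, -0.155]), 'qd': array([ 0.001, -0.001,  0.   , -0.   ,  0.   , -0.001,  0.002]), 'joint_efforts': array([ 0.0000e+00, -6.2059e+01, -2.1870e+00, -2.4965e+01,  1.2000e-02,
        1.2000e-02, -0.0000e+00]), 'tool_pos': array([ 0.164, -0.603,  0.404]), 'tool_rot': array([ 0.43 ,  0.562, -0.429,  0.561]), 'contact_force': array([ 0.676, -0.3  ,  0.943]), 'ft_torque': array([0.029, 0.014, 0.025]), 'opening': np.float64(0.086)}
top panel_grip 0.96 [249. 341.] 4310 [0.294 0.25  0.008]
top panel_grip 0.79 [117. 301.] 4027 [0.393 0.588 0.008]
top panel_grip 0.67 [259. 233.] 4084 [0.57  0.219 0.009]
top chip_box 0.77 [437. 243.] 8560 [ 0.539 -0.238  0.078]
top chip_box 0.69 [511. 256.] 998 [ 0.497 -0.419  0.028]
top panel_grip 0.96 111 302 [0.393 0.583 0.05 ]
top panel_grip 0.59 260 230 [0.571 0.213 0.05 ]
top panel_end_a 0.97 126 338 [0.299 0.561 0.007]
top panel_end_a 0.92 277 366 [0.232 0.174 0.007]
top panel_end_a 0.75 262 266 [0.483 0.213 0.008]
top panel_end_a 0.72 254 191 [ 0.677  0.236 -0.001]
top p
[... 607 characters left out ...]
582 0.033]
side panel_grip 0.72 436 336 [ 0.722 -0.3    0.036]
side panel_grip 0.64 204 221 [0.299 0.232 0.048]
side panel_end_a 0.93 270 229 [ 0.474  0.207 -0.001]
side panel_end_a 0.83 225 213 [0.362 0.312 0.006]
side panel_end_a 0.75 332 209 [0.666 0.235 0.008]
side panel_end_a 0.7 182 252 [0.227 0.176 0.001]
side panel_end_a 0.7 194 172 [0.293 0.581 0.004]
side panel_end_a 0.62 249 158 [0.485 0.607 0.01 ]
side panel_end_a 0.28 345 200 [0.712 0.252 0.019]
side chip_box 0.58 344 346 [ 0.538 -0.247  0.007]
side lip_a 0.79 379 300 [ 0.627 -0.21   0.083]
side lip_a 0.67 311 338 [ 0.461 -0.271  0.09 ]
side lip_b 0.79 379 300 [ 0.627 -0.21   0.083]
side lip_b 0.67 311 338 [ 0.461 -0.271  0.09 ]
```

View pics/top0.png

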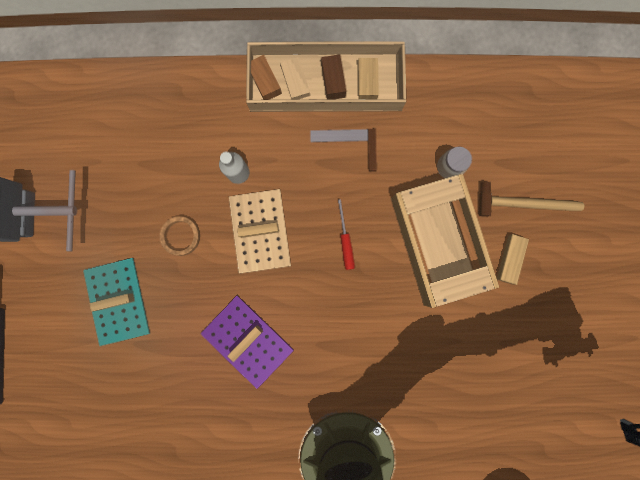

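View pics/side0.png

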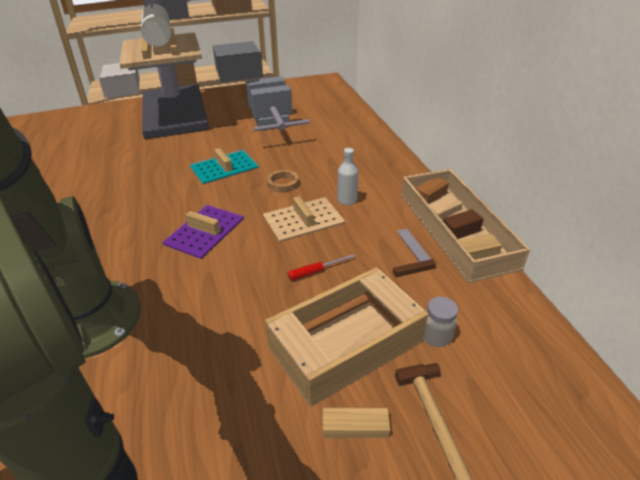

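The top view shows three candidates: the plywood panel at about (259,231), the purple one at (248,341) and the turquoise one at (117,301). By the description I choose the plywood one. The box is at (446,241), and the screwdriver at (346,235) lies between the two. Next I'll measure both poses and take one close crop.

```bash
python3 - <<'E'
from h import *
for n in("top","side"):
    c=np.load(n+"0.npz");W=c["W"]
    def fit(cen,rad,z0,z1,lab):
        m=(np.hypot(W[...,0]-cen[0],W[...,1]-cen[1])<rad)&(W[...,2]>z0)&(W[...,2]<z1)
        m=cv2.morphologyEx(m.astype(np.uint8),cv2.MORPH_OPEN,np.ones((2,2)))>0
        P=W[m];r=cv2.minAreaRect((P[:,:2]*1000).astype(np.float32))
        print(n,lab,m.sum(),np.round(r[0],1),np.round(r[1],1),round(r[2],2),"z",np.round(np.median(P[:,2]),4))
    fit((.57,.215),.14,.005,.02,"panel")
    fit((.57,.215),.1,.04,.06,"batten")
    fit((.54,-.24),.175,.078,.1,"boxtop")
    fit((.58,.04),.13,.006,.05,"screwdriver")
im=cv2.imread("pics/top0.png")[120:320,190:530]
cv2.imwrite("pics/crop.png",cv2.resize(im,None,fx=2.3,fy=2.3,interpolation=cv2.INTER_CUBIC))
E
```

```text
top panel 3210 [nan nan] [0. 0.] 0.0 z nan
top batten 368 [568.7 220.3] [ 19.6 101.9] 12.42 z nan
top boxtop 4277 [ 543.7 -254.2] [310.2 204.2] 16.82 z nan
top screwdriver 577 [544.8  72.9] [179.6 172.5] 13.48 z nan
side panel 1750 [572.8 218.9] [206.1 127.1] 13.06 z nan
side batten 203 [580.9 249.1] [ 45.2 157.6] 4.84 z nan
side boxtop 5253 [ 548.6 -237.7] [297.9 163.2] 17.73 z nan
side screwdriver 576 [549.3  77.4] [188.1 173.2] 13.72 z nan
```

View pics/crop.png

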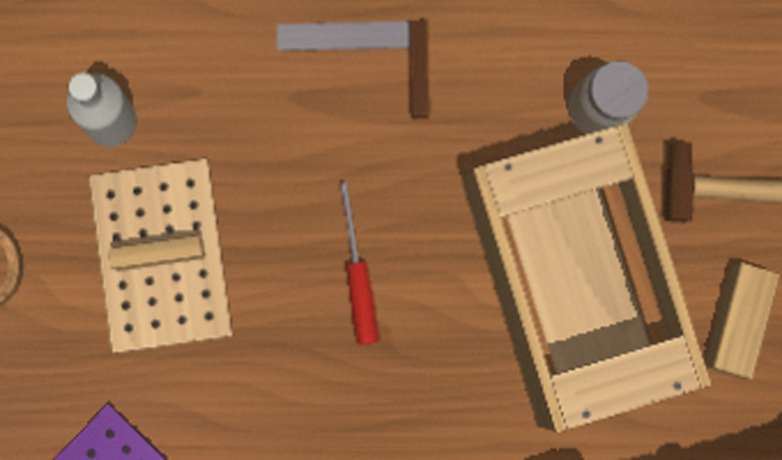

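The crop confirms it: the plywood panel with its light batten is at crop (155,255), and the jar stands close to the box's far right corner at crop (610,95). My fits picked up invalid and mixed pixels, so I'll redo them.

```bash
python3 - <<'E'
from h import *
from scipy.optimize import minimize
def iou_fit(P,Q,L,Wd,x0):
    # P inside pts, Q outside pts: maximise inside count - outside count (soft)
    def f(p):
        c,s=np.cos(p[2]),np.sin(p[2])
        def sd(A):
            d=A-p[:2];x=c*d[:,0]+s*d[:,1];y=-s*d[:,0]+c*d[:,1]
            return np.minimum(L/2-abs(x),Wd/2-abs(y))
        sg=lambda t:1/(1+np.exp(-t/.0015))
        return -(sg(sd(P)).sum()-sg(sd(Q)).sum())
    return minimize(f,x0,method="Nelder-Mead",options=dict(xatol=1e-5,fatol=1e-2)).x
for n in("top","side"):
    W=np.load(n+"0.npz")["W"].reshape(-1,3);W=W[~np.isnan(W[:,0])]
    def near(c,r):return W[np.hypot(W[:,0]-c[0],W[:,1]-c[1])<r]
    A=near((.572,.218),.17);ins=(A[:,2]>.0055)
    A=A[A[:,2]<.06]; ins=(A[:,2]>.0055)
    p=iou_fit(A[ins][:,:2],A[~ins][:,:2],.2,.134,[.572,.218,.2]);print(n,"panel",np.round(p,4),np.degrees(p[2]),"z bench",np.median(A[~ins][:,2]).round(4),"top",np.median(A[ins][:,2]).round(4))
    B=A[A[:,2]>.042];q=cv2.minAreaRect((B[:,:2]*1000).astype(np.float32));print("batten",np.round(B.mean(0),4),q)
    A=near((.54,-.24),.2);
    J=A[(A[:,2]>.07)&(A[:,2]<.1)]
    # lips: rectangles top at .089
    ins=(A[:,2]>.082)&(A[:,2]<.1)
    c0=np.array([.545,-.24])
    p=None
    I=A[ins][:,:2]; O=A[~ins&(A[:,2]<.07)][:,:2]
    def f(p):
        c,s=np.cos(p[2]),np.sin(p[2])
        def g(D):
            d=D-p[:2];x=abs(c*d[:,0]+s*d[:,1]);y=abs(-s*d[:,0]+c*d[:,1])
            o=np.minimum(.143-x,.085-y);h=np.minimum(.086-x,.073-y)
            t=np.minimum(o,-h);return 1/(1+np.exp(-t/.0015))
        return -(g(I).sum()-g(O).sum())
    for x0 in([.545,-.24,.3],[.55,-.235,.25]):
        r=minimize(f,x0,method="Nelder-Mead",options=dict(xatol=1e-5,fatol=1e-2));print(n,"box",np.round(r.x,4),np.degrees(r.x[2]),r.fun,len(I))
    print("rimz",np.median(A[ins][:,2]))
E
```

```text
top panel [0.5739 0.2212 0.1437] 8.230917418706348 z bench -0.0007 top 0.0092
batten [0.5874 0.2251 0.0483] ((648.800048828125, 235.1337890625), (180.35372924804688, 100.30781555175781), 10.965107917785645)
top box [ 0.5439 -0.2411  0.2817] 16.14185217140904 -3268.562462576538 4394
top box [ 0.5439 -0.2411  0.2817] 16.141603017220458 -3268.5624614793487 4394
rimz 0.08816216037181926
side panel [0.5741 0.2243 0.1374] 7.873808102303276 z bench 0.0006 top 0.0104
batten [0.6159 0.2288 0.0493] ((649.9136352539062, 232.6490478515625), (180.20449829101562, 103.89730072021484), 8.156092643737793)
side box [ 0.5466 -0.2325  0.2829] 16.206551343064998 -2746.673218053519 5228
side box [ 0.5466 -0.2325  0.2829] 16.206488258094982 -2746.6732170415503 5228
rimz 0.08881325049788374
```

```bash
cat >> h.py <<'E'
G=np.array([.155,0,0])
def pose():
    o=status.get_obs();return np.array(o["tool_pos"]),Ro.from_quat(o["tool_rot"]),o
def toolrot(yaw,tilt,flip=1):
    """tool x down, tool z along flip*(panel x dir at yaw); tilt>0: panel -x end goes down"""
    c,s=np.cos(yaw),np.sin(yaw)
    px=np.array([c,s,0]);pz=np.array([0,0,1.]);py=np.array([-s,c,0])
    R=Ro.from_rotvec(-tilt*py)
    px,pz=R.apply(px),R.apply(pz)
    x=-pz;z=flip*px;y=np.cross(z,x)
    return Ro.from_matrix(np.stack([x,y,z],1))
def row(gp,Rt):
    """row to bring grasp point to gp with orientation Rt"""
    p,R,o=pose();t=np.asarray(gp)-Rt.apply(G)
    d=R.inv().apply(t-p);w=np.degrees((R.inv()*Rt).as_rotvec())
    print("row",np.round(d,4),np.round(w,2),"dist",round(float(np.linalg.norm(d)),3));return d,w
E
python3 - <<'E'
from h import *
p,R,o=pose();print(R.as_matrix().round(3))
c=eyes.capture("wrist");C=-c["R"].T@c["t"];print("cam in tool",R.inv().apply(C-p).round(3),"cam axes in tool",(R.as_matrix().T@c["R"].T).round(2))
for f in(1,-1):
    print("flip",f);row((.53,-.24,.25),toolrot(np.radians(16.2),0,f))
    row((.574,.222,.25),toolrot(np.radians(8),0,f))
E
```

```text
[[ 0.     0.965  0.263]
 [-0.     0.263 -0.965]
 [-1.     0.     0.   ]]
cam in tool [0.032 0.067 0.   ] cam axes in tool [[-0.   -0.26  0.96]
 [ 0.   -0.96 -0.26]
 [ 1.    0.    0.  ]]
flip 1
row [-3.000e-04  4.484e-01 -2.542e-01] [-90.98  -0.    -0.  ] dist 0.515
row [-3.000e-04  6.122e-01 -6.885e-01] [-82.78  -0.    -0.  ] dist 0.921
flip -1
row [-3.000e-04  4.484e-01 -2.542e-01] [89.02 -0.    0.  ] dist 0.515
row [-3.000e-04  6.122e-01 -6.885e-01] [97.22 -0.    0.  ] dist 0.921
```

```bash
r='-0.08 0.448 -0.254 -91 0 0 0.085'; python3 -m pendant '-0.08 0.448 -0.254 -91 0 0 0.085;-0.08 0.448 -0.254 -91 0 0 0.085;-0.08 0.448 -0.254 -91 0 0 0.085;-0.08 0.448 -0.254 -91 0 0 0.085;-0.08 0.448 -0.254 -91 0 0 0.085;-0.08 0.448 -0.254 -91 0 0 0.085;-0.08 0.448 -0.254 -91 0 0 0.085;-0.08 0.448 -0.254 -91 0 0 0.085;-0.08 0.448 -0.254 -91 0 0 0.085;-0.08 0.448 -0.254 -91 0 0 0.085;-0.08 0.448 -0.254 -91 0 0 0.085;-0.08 0.448 -0.254 -91 0 0 0.085;-0.08 0.448 -0.254 -91 0 0 0.085;-0.08 0.448 -0.254 -91 0 0 0.085;-0.08 0.448 -0.254 -91 0 0 0.085;-0.08 0.448 -0.254 -91 0 0 0.085'
python3 - <<'E'
from h import *
p,R,o=pose();print(o["t"],p,o["joints"].round(2) if hasattr(o["joints"],'round') else o["joints"])
c=eyes.capture("wrist");W=cloud(c);np.savez("w1.npz",W=W,**c)
im=c["color"].copy()
def box(p):
    Rz=Ro.from_euler("z",p[2]);
    q=[Rz.apply([x,y,.089])+[p[0],p[1],0] for x,y in((-.143,-.085),(.143,-.085),(.143,.085),(-.143,.085),(-.086,-.073),(.086,-.073),(.086,.073),(-.086,.073))]
    return proj(c,np.array(q))
for p,col in(((.5439,-.2411,.2817),(0,0,255)),((.5466,-.2325,.283),(255,0,0))):
    q=box(p).round().astype(np.int32);cv2.polylines(im,[q[:4],q[4:]],True,col,1)
cv2.imwrite("pics/w1.png",im)
E
```

```text
t: 2.18
tool_pos: [0.5292, -0.2412, 0.4843]
tool_rot: [-0.099, 0.701, 0.099, 0.7]
contact_force: [-0.3, -0.4, -0.4]
opening: 0.0849
2.1833 [ 0.52920662 -0.24121182  0.48434497] [ 0.84  0.45 -0.73  1.48  0.3   1.34  0.37]
```

View pics/w1.png

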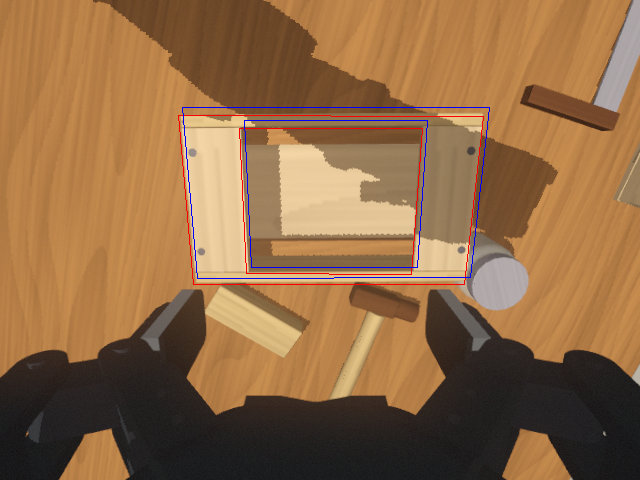

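The overlay shows the top-view estimate (red) lies within a few mm of the real rim, at about (185–482, 113–283). The side-view one (blue) is off. The jar at (500,280) almost touches the box corner. I'll refit with the wrist depth and go on to the panel.

```bash
python3 - <<'E'
from h import *
from scipy.optimize import minimize
def fit(W,ex):
    W=W.reshape(-1,3);W=W[~np.isnan(W[:,0])]
    A=W[np.hypot(W[:,0]-.544,W[:,1]+.24)<.2]
    A=A[np.hypot(A[:,0]-ex[0],A[:,1]-ex[1])>.045]; A=A[A[:,2]<.12]
    i=(A[:,2]>.08);I=A[i][:,:2];O=A[A[:,2]<.07][:,:2]
    def f(p):
        c,s=np.cos(p[2]),np.sin(p[2])
        def g(D):
            d=D-p[:2];x=abs(c*d[:,0]+s*d[:,1]);y=abs(-s*d[:,0]+c*d[:,1])
            t=np.minimum(np.minimum(.143-x,.085-y),-np.minimum(.086-x,.073-y));return 1/(1+np.exp(-t/.001))
        return -(g(I).sum()-g(O).sum())
    r=minimize(f,[.544,-.24,.2817],method="Nelder-Mead",options=dict(xatol=1e-5,fatol=1e-2,initial_simplex=[[.544,-.24,.28],[.55,-.24,.28],[.544,-.233,.28],[.544,-.24,.31]]))
    print(np.round(r.x,4),np.degrees(r.x[2]).round(2),r.fun,len(I),np.median(A[i][:,2]).round(4))
c=np.load("w1.npz");W=c["W"]
j=W[282,500];print("jar",j)
fit(W,j); fit(np.load("top0.npz")["W"],j)
row((.574,.222,.2),toolrot(np.radians(8),0,1))
E
```

```text
jar [ 0.74043963 -0.27024134  0.08933326]
[ 0.5449 -0.2397  0.2886] 16.54 -17964.51892141478 23871 0.0876
[ 0.5438 -0.2406  0.281 ] 16.1 -3390.9832197054056 4208 0.0881
row [0.1289 0.4332 0.1716] [ 8.03 -0.08  0.03] dist 0.483
```

```bash
python3 -m pendant '0.02 0.04 0.016 8 0 0 0.085;0.04 0.08 0.032 8 0 0 0.085;0.06 0.12 0.048 8 0 0 0.085;0.08 0.16 0.064 8 0 0 0.085;0.1 0.2 0.08 8 0 0 0.085;0.11 0.24 0.096 8 0 0 0.085;0.12 0.28 0.112 8 0 0 0.085;0.129 0.32 0.128 8 0 0 0.085;0.129 0.36 0.144 8 0 0 0.085;0.129 0.4 0.16 8 0 0 0.085;0.129 0.433 0.172 8 0 0 0.085;0.129 0.433 0.172 8 0 0 0.085;0.129 0.433 0.172 8 0 0 0.085;0.129 0.433 0.172 8 0 0 0.085'
python3 - <<'E'
from h import *
p,R,o=pose();print(o["t"],p)
c=eyes.capture("wrist");W=cloud(c);np.savez("w2.npz",W=W,**c);cv2.imwrite("pics/w2.png",c["color"])
V=W.reshape(-1,3);V=V[~np.isnan(V[:,0])]
A=V[np.hypot(V[:,0]-.574,V[:,1]-.222)<.09];B=A[(A[:,2]>.043)&(A[:,2]<.055)]
q=cv2.minAreaRect((B[:,:2]*1000).astype(np.float32));print("batten",q,B[:,2].mean(),len(B))
row((q[0][0]/1000,q[0][1]/1000,.033),toolrot(np.radians(8),0,1))
E
```

```text
t: 3.4
tool_pos: [0.5743, 0.2226, 0.3546]
tool_rot: [-0.05, 0.706, 0.05, 0.705]
contact_force: [0.2, -0.8, 0.2]
opening: 0.0851
3.4 [0.57430663 0.22257817 0.35460744]
batten ((574.804443359375, 220.77377319335938), (21.990476608276367, 99.75248718261719), 8.339181900024414) 0.04755947764780902 3674
row [0.1665 0.0005 0.0004] [-0.06 -0.11  0.12] dist 0.167
```

View pics/w2.png

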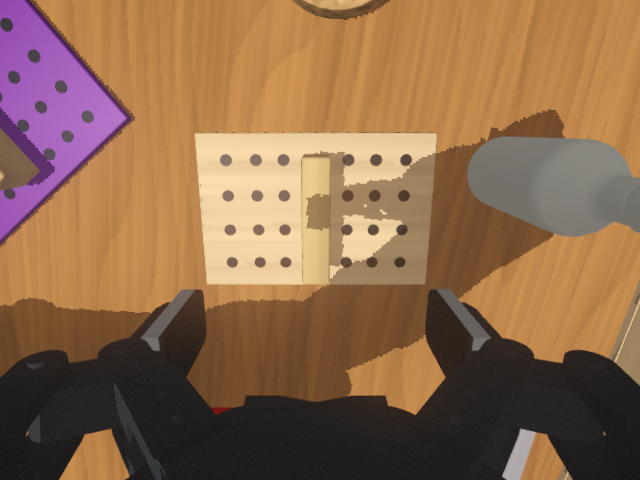

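The wrist view shows the batten at (316,220), centred between the open fingers and clear of the bottle at (555,185). I'll descend and grip.

```bash
python3 -m pendant '0.04 0 0 0 0 0 0.085;0.08 0 0 0 0 0 0.085;0.12 0 0 0 0 0 0.085;0.145 0 0 0 0 0 0.085;0.16 0 0 0 0 0 0.085;0.166 0 0 0 0 0 0.085;0.166 0 0 0 0 0 0.085;0.166 0 0 0 0 0 0.085;0.166 0 0 0 0 0 0.01;0.166 0 0 0 0 0 0.01;0.166 0 0 0 0 0 0.01;0.166 0 0 0 0 0 0.01;0.166 0 0 0 0 0 0.01;0.166 0 0 0 0 0 0.01;0.166 0 0 0 0 0 0.01;0.166 0 0 0 0 0 0.01' 70
```

```text
t: 4.78
tool_pos: [0.5746, 0.2204, 0.1891]
tool_rot: [-0.05, 0.706, 0.048, 0.705]
contact_force: [-1.2, -0.6, 5.4]
opening: 0.0211
```

```bash
cat >> h.py <<'E'
BX=np.array([.5447,-.240]);YB=np.radians(16.5)
A_=.034; DY=0.0; DYAW=0.0; DX=0.0
def tgt(xc,h,th,yc=0,a=None):
    """rows for panel underside centre at box (xc,yc,h) mm, tilt th deg (+: -x end down)"""
    a=A_ if a is None else a
    Rt=toolrot(YB+DYAW,np.radians(th),1)
    n=-Rt.apply([1,0,0])
    e=np.array([np.cos(YB),np.sin(YB),0]);f=np.array([-e[1],e[0],0])
    c=np.r_[BX,0]+e*xc/1000+f*yc/1000+np.array([0,0,h/1000])
    print((xc,h,th),end=" ");return row(c+a*n+DY*f-DX*e,Rt)
def where(a=None):
    a=A_ if a is None else a
    p,R,o=pose();x=R.apply([1,0,0]);z=R.apply([0,0,1])
    g=p+.155*x;c=g+a*x
    e=np.array([np.cos(YB),np.sin(YB),0]);f=np.array([-e[1],e[0],0]);d=c-np.r_[BX,0]+DX*e-DY*f
    print("t",round(float(o["t"]),2),"panel box xc,yc,h mm",np.round([d@e*1000,d@f*1000,c[2]*1000],1),"tilt",np.degrees(np.arcsin(z[2])).round(2),"yaw",np.degrees(np.arctan2(z[1],z[0])-YB).round(2),"F",np.round(o["contact_force"],1),"M",np.round(o["ft_torque"],2))
E
python3 -c "
from h import *
where()
tgt(20,175,0);tgt(20,175,20)"
```

```text
t 4.78 panel box xc,yc,h mm [1.591e+02 4.326e+02 1.000e-01] tilt -0.06 yaw -8.55 F [-1.2 -0.6  5.4] M [-0.15  0.21 -0.04]
(20, 175, 0) row [-0.1738 -0.4492 -0.0737] [-8.55 -0.07  0.11] dist 0.487
(20, 175, 20) row [-0.1624 -0.4588 -0.1376] [ -8.44 -20.03   1.61] dist 0.506
```

```bash
python3 -m pendant '-0.02 0 0 0 0 0 0.01;-0.05 0 0 0 0 0 0.01;-0.09 0 0 0 0 0 0.01;-0.13 0 0 0 0 0 0.01;-0.165 0 0 0 0 0 0.01;-0.165 0 0 0 0 0 0.01;-0.165 0 0 0 0 0 0.01'
python3 - <<'E'
from h import *
where();tgt(20,170,0)
c=eyes.capture("wrist");W=cloud(c);np.savez("w3.npz",W=W,**c)
V=W.reshape(-1,3);V=V[~np.isnan(V[:,0])]
p,R,o=pose();T=R.inv().apply(V-p)   # tool frame
m=(abs(T[:,0]-.155-.025)<.012)&(abs(T[:,2])<.12)&(abs(T[:,1])<.12)
F=T[m];r=cv2.minAreaRect((F[:,1:]*1000).astype(np.float32));print("face rect (tool y,z)",r,"depth x med",np.median(F[:,0]))
k=(abs(F[:,2])>.03);q=np.linalg.lstsq(np.c_[F[k][:,1:],np.ones(k.sum())],F[k][:,0],rcond=None)[0];print("plane",q)
b=(abs(T[:,0]-.14)<.008)&(abs(T[:,2])<.02)&(abs(T[:,1])<.07);b=T[b]
if len(b):print("batten y",b[:,1].min(),b[:,1].max(),np.median(b[:,0]))
cv2.imwrite("pics/w3.png",c["color"])
E
```

```text
t: 5.37
tool_pos: [0.5747, 0.2211, 0.3558]
tool_rot: [-0.049, 0.705, 0.049, 0.706]
contact_force: [0.8, -0.4, -3.3]
opening: 0.021
t 5.37 panel box xc,yc,h mm [160.1 433.2 166.8] tilt 0.13 yaw -8.55 F [ 0.8 -0.4 -3.3] M [-0.07  0.03 -0.02]
(20, 170, 0) row [-0.0027 -0.4495 -0.0737] [-8.55  0.12  0.09] dist 0.456
face rect (tool y,z) ((2.5070724487304688, 1.6608810424804688), (200.77334594726562, 133.00587463378906), 89.82662963867188) depth x med 0.1794600208473645
plane [-0.00167967 -0.00436641  0.17952977]
batten y -0.024512773721876917 0.05195569795573047 0.13952930146169618
```

```bash
sed -i 's/^A_=.*/A_=.0335; DY=-.0015; DYAW=0.0; DX=0.0/' h.py; python3 -m pendant '-0.003 -0.03 -0.005 -1 0 0 0.01;-0.003 -0.07 -0.011 -2 0 0 0.01;-0.003 -0.11 -0.018 -3 0 0 0.01;-0.003 -0.15 -0.025 -4 0 0 0.01;-0.003 -0.19 -0.031 -5 0 0 0.01;-0.003 -0.23 -0.038 -6 0 0 0.01;-0.003 -0.27 -0.044 -7 0 0 0.01;-0.003 -0.31 -0.051 -8 0 0 0.01;-0.003 -0.35 -0.057 -8.5 0 0 0.01;-0.003 -0.39 -0.064 -8.5 0 0 0.01;-0.003 -0.425 -0.07 -8.5 0 0 0.01;-0.003 -0.4495 -0.0737 -8.5 0 0 0.01;-0.003 -0.4495 -0.0737 -8.5 0 0 0.01;-0.003 -0.4495 -0.0737 -8.5 0 0 0.01'
python3 -c "
from h import *
where();tgt(20,154,20);tgt(20,125,20);tgt(20,94,20)"
```

```text
t: 6.58
tool_pos: [0.5624, -0.2374, 0.355]
tool_rot: [-0.1, 0.702, 0.099, 0.698]
contact_force: [-0.1, 1.1, -3.7]
opening: 0.0208
t 6.58 panel box xc,yc,h mm [ 16.6  -1.  166.5] tilt -0.33 yaw -0.29 F [-0.1  1.1 -3.7] M [ 0.09 -0.05  0.02]
(20, 154, 20) row [ 0.0243  0.0007 -0.062 ] [ -0.29 -20.33   0.04] dist 0.067
(20, 125, 20) row [ 0.0533  0.0007 -0.0619] [ -0.29 -20.33   0.04] dist 0.082
(20, 94, 20) row [ 0.0843  0.0007 -0.0617] [ -0.29 -20.33   0.04] dist 0.104
```

```bash
python3 -m pendant '0.004 0 -0.02 -0.3 -6.5 0 0.01;0.012 0 -0.04 -0.3 -13 0 0.01;0.02 0.0007 -0.06 -0.3 -19 0 0.01;0.03 0.0007 -0.062 -0.3 -20.3 0 0.01;0.04 0.0007 -0.062 -0.3 -20.3 0 0.01;0.047 0.0007 -0.062 -0.3 -20.3 0 0.01;0.047 0.0007 -0.062 -0.3 -20.3 0 0.01;0.047 0.0007 -0.062 -0.3 -20.3 0 0.01'
python3 - <<'E'
from h import *
where();tgt(20,105,20);tgt(20,94,20)
c=eyes.capture("side");W=cloud(c);np.savez("s2.npz",W=W,**c);im=c["color"].copy()
def e(pts,col):
    e_=np.array([np.cos(YB),np.sin(YB),0]);f=np.array([-e_[1],e_[0],0])
    Q=np.r_[BX,0]+np.array([x*e_+y*f+[0,0,z] for x,y,z in pts])
    cv2.polylines(im,[proj(c,Q).round().astype(np.int32)],True,col,1)
e([(-.143,-.085,.089),(.143,-.085,.089),(.143,.085,.089),(-.143,.085,.089)],(0,0,255))
e([(-.086,-.073,.089),(.086,-.073,.089),(.086,.073,.089),(-.086,.073,.089)],(0,0,255))
s,k=np.sin(np.radians(20)),np.cos(np.radians(20))
p,R,o=pose();x=R.apply([1,0,0]);y=R.apply([0,1,0]);z=R.apply([0,0,1]);cc=p+.155*x+A_*x+.0015*y
Q=np.array([cc+a*.1*z+b*.067*y for a,b in((-1,-1),(1,-1),(1,1),(-1,1))])
cv2.polylines(im,[proj(c,Q).round().astype(np.int32)],True,(255,0,0),1)
cv2.imwrite("pics/s2.png",cv2.resize(im[180:420,200:500],None,fx=2.4,fy=2.4,interpolation=cv2.INTER_CUBIC))
E
```

```text
t: 7.25
tool_pos: [0.5035, -0.2526, 0.308]
tool_rot: [-0.083, 0.568, 0.119, 0.81]
contact_force: [0.1, 0.3, -3.6]
opening: 0.0209
t 7.25 panel box xc,yc,h mm [ 21.2   1.3 130.8] tilt 19.93 yaw 0.16 F [ 0.1  0.3 -3.6] M [-0.13  0.56 -0.05]
(20, 105, 20) row [ 0.0239 -0.0011 -0.0101] [ 0.15 -0.07 -0.08] dist 0.026
(20, 94, 20) row [ 0.0342 -0.0011 -0.0139] [ 0.15 -0.07 -0.08] dist 0.037
```

View pics/s2.png

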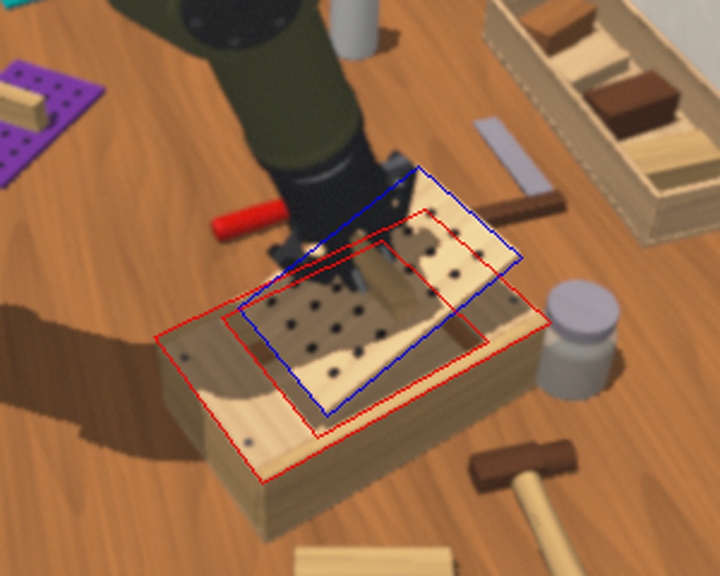

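The side view shows the tipped panel (blue) with its low end over the opening near crop (285,365), inside the red opening outline, and the overlays match the picture. I'll continue in under the -x lip.

```bash
python3 -m pendant '0.012 -0.001 -0.005 0 0 0 0.01;0.024 -0.001 -0.01 0 0 0 0.01;0.034 -0.001 -0.014 0 0 0 0.01;0.034 -0.001 -0.014 0 0 0 0.01;0.034 -0.001 -0.014 0 0 0 0.01'
python3 -c "
from h import *
where();tgt(0,88,20);tgt(-22,82,20)"
```

```text
t: 7.72
tool_pos: [0.5033, -0.2534, 0.2721]
tool_rot: [-0.084, 0.568, 0.119, 0.81]
contact_force: [-0.4, 0.4, -3.2]
opening: 0.0212
t 7.72 panel box xc,yc,h mm [20.9  0.7 94.9] tilt 19.98 yaw 0.25 F [-0.4  0.4 -3.2] M [-0.16  0.58 -0.02]
(0, 88, 20) row [-0.0007 -0.0004 -0.0221] [ 0.24 -0.02 -0.08] dist 0.022
(-22, 82, 20) row [-0.0025 -0.0003 -0.0448] [ 0.24 -0.02 -0.08] dist 0.045
```

```bash
python3 -m pendant '0 0 -0.011 0 0 0 0.01;-0.001 0 -0.022 0 0 0 0.01;-0.002 0 -0.03 0 0 0 0.01;-0.0025 0 -0.038 0 0 0 0.01;-0.0025 0 -0.0445 0 0 0 0.01;-0.0025 0 -0.0445 0 0 0 0.01;-0.0025 0 -0.0445 0 0 0 0.01'
python3 -c "
from h import *
where();tgt(-22,72,13);tgt(-22,62,6);tgt(-21,55,0)"
```

```text
t: 8.3
tool_pos: [0.462, -0.2661, 0.2593]
tool_rot: [-0.083, 0.568, 0.119, 0.81]
contact_force: [-0.3, 0.4, -3.5]
opening: 0.0208
t 8.3 panel box xc,yc,h mm [-22.3   0.1  82.1] tilt 19.98 yaw 0.18 F [-0.3  0.4 -3.5] M [-0.17  0.62  0.01]
(-22, 72, 13) row [0.011  0.     0.0198] [ 0.17  6.98 -0.04] dist 0.023
(-22, 62, 6) row [ 0.0246 -0.0001  0.039 ] [ 0.18 13.98 -0.03] dist 0.046
(-21, 55, 0) row [ 0.0373 -0.0001  0.0564] [ 0.18 19.98 -0.02] dist 0.068
```

```bash
python3 -m pendant '0.0055 0 0.01 0 3.5 0 0.01;0.011 0 0.02 0 7 0 0.01;0.018 0 0.0295 0 10.5 0 0.01;0.0246 0 0.039 0 14 0 0.01;0.031 0 0.0477 0 17 0 0.01;0.0373 0 0.0564 0 20 0 0.01;0.0373 0 0.0564 0 20 0 0.01;0.0373 0 0.0564 0 20 0 0.01'
python3 -c "
from h import *
where();tgt(-13,52,-1);tgt(-12,46,-2.5);tgt(-12,40,-2.5)"
```

```text
t: 8.97
tool_pos: [0.5261, -0.2462, 0.2434]
tool_rot: [-0.103, 0.699, 0.104, 0.7]
contact_force: [0.2, -0.1, -3.6]
opening: 0.0209
t 8.97 panel box xc,yc,h mm [-19.2   0.9  54.9] tilt 0.13 yaw 0.31 F [ 0.2 -0.1 -3.6] M [-0.04  0.05  0.01]
(-13, 52, -1) row [ 0.0029 -0.0009  0.0099] [ 0.31  1.13 -0.01] dist 0.01
(-12, 46, -2.5) row [ 0.0091 -0.001   0.0158] [ 0.31  2.63 -0.01] dist 0.018
(-12, 40, -2.5) row [ 0.0151 -0.001   0.0158] [ 0.31  2.63 -0.01] dist 0.022
```

```bash
python3 -m pendant '0.003 -0.001 0.005 0.2 0.8 0 0.01;0.006 -0.001 0.01 0.3 1.7 0 0.01;0.0085 -0.001 0.0158 0.3 2.6 0 0.01;0.0085 -0.001 0.0158 0.3 2.6 0 0.01;0.0095 -0.001 0.0158 0.3 2.6 0 0.01;0.0105 -0.001 0.0158 0.3 2.6 0 0.01;0.0105 -0.001 0.0158 0.3 2.6 0 0.01'
python3 -c "
from h import *
where()"
python3 -m pendant '0.001 0 0 0 0 0 0.01;0.002 0 0 0 0 0 0.01;0.003 0 0 0 0 0 0.01;0.003 0 0 0 0 0 0.01'
python3 -c "
from h import *
where()"
```

```text
t: 9.55
tool_pos: [0.5412, -0.2427, 0.2327]
tool_rot: [-0.103, 0.715, 0.099, 0.684]
contact_force: [0.2, -0.1, -3.1]
opening: 0.0212
t 9.55 panel box xc,yc,h mm [-12.4  -0.1  44.4] tilt -2.49 yaw -0.01 F [ 0.2 -0.1 -3.1] M [-0.   -0.01 -0.02]
t: 9.88
tool_pos: [0.5409, -0.2429, 0.2295]
tool_rot: [-0.103, 0.715, 0.099, 0.684]
contact_force: [-0.5, -0.9, -4.5]
opening: 0.0214
t 9.88 panel box xc,yc,h mm [-12.7  -0.1  41.2] tilt -2.5 yaw -0.02 F [-0.5 -0.9 -4.5] M [ 0.01 -0.06  0.  ]
```

```bash
python3 -m pendant '0.0005 0 0 0 0 0 0.01;0.001 0 0 0 0 0 0.01;0.001 0 0 0 0 0 0.01'
python3 -c "
from h import *
where()"
python3 -m pendant '0.0005 0 0 0 0 0 0.01;0.001 0 0 0 0 0 0.01;0.001 0 0 0 0 0 0.01'
python3 -c "
from h import *
where()"
```

```text
t: 10.13
tool_pos: [0.5408, -0.2429, 0.2284]
tool_rot: [-0.103, 0.715, 0.099, 0.684]
contact_force: [-0.5, -0.6, -3.1]
opening: 0.0213
t 10.13 panel box xc,yc,h mm [-12.8  -0.1  40.1] tilt -2.51 yaw -0.02 F [-0.5 -0.6 -3.1] M [ 0.02 -0.08  0.  ]
t: 10.38
tool_pos: [0.5407, -0.2428, 0.2278]
tool_rot: [-0.104, 0.715, 0.099, 0.684]
contact_force: [-2.9, 1.3, 3.1]
opening: 0.0211
t 10.38 panel box xc,yc,h mm [-12.8  -0.1  39.5] tilt -2.5 yaw -0.02 F [-2.9  1.3  3.1] M [0.06 0.04 0.05]
```

```bash
python3 -c "
from h import *
tgt(-9,40.2,-2.5);tgt(-5,40.2,-2.5)"
```

```text
(-9, 40.2, -2.5) row [-0.0009  0.0001  0.0038] [-0.02 -0.   -0.  ] dist 0.004
(-5, 40.2, -2.5) row [-0.001   0.0001  0.0078] [-0.02 -0.   -0.  ] dist 0.008
```

```bash
python3 -m pendant '-0.0008 0 0.001 0 0 0 0.01;-0.0008 0 0.002 0 0 0 0.01;-0.0008 0 0.003 0 0 0 0.01;-0.0008 0 0.004 0 0 0 0.01;-0.0008 0 0.004 0 0 0 0.01'
python3 -c "
from h import *
where()"
python3 -m pendant '0 0 0.001 0 0 0 0.01;0 0 0.002 0 0 0 0.01;0 0 0.003 0 0 0 0.01;0 0 0.003 0 0 0 0.01'
python3 -c "
from h import *
where()"
```

```text
t: 10.8
tool_pos: [0.5449, -0.2416, 0.2283]
tool_rot: [-0.103, 0.715, 0.099, 0.684]
contact_force: [0.1, 0.0, -3.8]
opening: 0.0214
t 10.8 panel box xc,yc,h mm [-8.5 -0.1 40. ] tilt -2.49 yaw -0.01 F [ 0.1  0.  -3.8] M [ 0.02 -0.14  0.  ]
t: 11.13
tool_pos: [0.548, -0.2407, 0.2282]
tool_rot: [-0.104, 0.715, 0.099, 0.685]
contact_force: [-0.1, -1.3, -2.6]
opening: 0.021
t 11.13 panel box xc,yc,h mm [-5.2 -0.1 39.9] tilt -2.47 yaw -0.01 F [-0.1 -1.3 -2.6] M [-0.07 -0.16 -0.06]
```

```bash
for i in 1; do python3 -m pendant '0 0 0.001 0 0 0 0.01;0 0 0.002 0 0 0 0.01;0 0 0.003 0 0 0 0.01;0 0 0.003 0 0 0 0.01'; done
python3 -c "
from h import *
where()"
python3 -m pendant '0 0 0.001 0 0 0 0.01;0 0 0.002 0 0 0 0.01;0 0 0.0025 0 0 0 0.01;0 0 0.0025 0 0 0 0.01'
python3 -c "
from h import *
where()"
```

```text
t: 11.47
tool_pos: [0.5511, -0.2398, 0.2281]
tool_rot: [-0.104, 0.715, 0.099, 0.685]
contact_force: [-0.8, -0.5, -1.5]
opening: 0.021
t 11.47 panel box xc,yc,h mm [-1.9 -0.1 39.8] tilt -2.45 yaw -0.01 F [-0.8 -0.5 -1.5] M [-0.15 -0.16 -0.07]
t: 11.8
tool_pos: [0.5537, -0.239, 0.228]
tool_rot: [-0.104, 0.715, 0.099, 0.685]
contact_force: [-0.9, -1.4, -0.5]
opening: 0.0213
t 11.8 panel box xc,yc,h mm [ 0.9 -0.1 39.7] tilt -2.44 yaw 0.01 F [-0.9 -1.4 -0.5] M [-0.08 -0.14 -0.06]
```

```bash
python3 -m pendant '-0.0003 0 0.0007 0 0 0 0.01;-0.0003 0 0.0014 0 0 0 0.01;-0.0003 0 0.002 0 0 0 0.01;-0.0003 0 0.002 0 0 0 0.01'
python3 -c "
from h import *
where()"
python3 -m pendant '0 0 0.0007 0 0 0 0.01;0 0 0.0014 0 0 0 0.01;0 0 0.002 0 0 0 0.01;0 0 0.002 0 0 0 0.01'
python3 -c "
from h import *
where()"
```

```text
t: 12.13
tool_pos: [0.5558, -0.2383, 0.2282]
tool_rot: [-0.104, 0.714, 0.099, 0.685]
contact_force: [0.0, 0.5, -3.1]
opening: 0.0211
t 12.13 panel box xc,yc,h mm [ 3.1  0.  39.9] tilt -2.43 yaw 0.02 F [ 0.   0.5 -3.1] M [-0.01 -0.14  0.07]
t: 12.47
tool_pos: [0.5569, -0.2379, 0.2281]
tool_rot: [-0.104, 0.715, 0.099, 0.684]
contact_force: [-4.0, 0.6, 0.5]
opening: 0.0213
t 12.47 panel box xc,yc,h mm [ 3.8  0.1 39.8] tilt -2.56 yaw -0.01 F [-4.   0.6  0.5] M [-0.13  0.64 -0.07]
```

Contact at xc ≈ 3.8 mm (−4 N, and the motion stalled), which puts the seat middle at about +2.2. I'll back off 1.5 mm and lower the -x end.

```bash
python3 -c "
from h import *
tgt(2.2,40,-2.5);tgt(2.2,38,-1.2);tgt(2.2,37,-.6);tgt(2.2,36,0)"
```

```text
(2.2, 40, -2.5) row [-0.0002 -0.     -0.0019] [-0.01 -0.06 -0.02] dist 0.002
(2.2, 38, -1.2) row [ 0.0019 -0.     -0.006 ] [-0.01 -1.36 -0.02] dist 0.006
(2.2, 37, -0.6) row [ 0.003 -0.    -0.008] [-0.01 -1.96 -0.02] dist 0.009
(2.2, 36, 0) row [ 0.004  -0.     -0.0099] [-0.01 -2.56 -0.02] dist 0.011
```

```bash
python3 -m pendant '-0.0002 0 -0.001 0 0 0 0.01;-0.0002 0 -0.0019 0 0 0 0.01;0.0008 0 -0.004 0 -0.7 0 0.01;0.0019 0 -0.006 0 -1.36 0 0.01;0.003 0 -0.008 0 -1.96 0 0.01;0.003 0 -0.008 0 -1.96 0 0.01'
python3 -c "
from h import *
where();tgt(2.2,36,0)"
```

```text
t: 12.97
tool_pos: [0.5485, -0.2406, 0.2251]
tool_rot: [-0.102, 0.703, 0.101, 0.696]
contact_force: [-0.6, -0.1, -2.5]
opening: 0.0211
t 12.97 panel box xc,yc,h mm [ 1.5 -0.1 36.7] tilt -0.58 yaw -0.04 F [-0.6 -0.1 -2.5] M [ 0.04 -0.02 -0.01]
(2.2, 36, 0) row [ 0.0007  0.0002 -0.0012] [-0.04 -0.58 -0.03] dist 0.001
```

```bash
python3 -m pendant '0.0003 0 -0.0007 0 -0.3 0 0.01;0.0007 0 -0.0014 0 -0.58 0 0.01;0.0007 0 -0.0014 0 -0.58 0 0.01'
python3 -c "
from h import *
where()"
python3 -m pendant '0.0004 0 0 0 0 0 0.01;0.0007 0 0 0 0 0 0.01;0.0007 0 0 0 0 0 0.01'
python3 -c "
from h import *
where()"
```

```text
t: 13.22
tool_pos: [0.5469, -0.2412, 0.2244]
tool_rot: [-0.101, 0.7, 0.101, 0.7]
contact_force: [-0.5, -0.4, -3.1]
opening: 0.021
t 13.22 panel box xc,yc,h mm [ 1.9 -0.2 35.9] tilt 0.02 yaw -0.05 F [-0.5 -0.4 -3.1] M [-0.01  0.03  0.04]
t: 13.47
tool_pos: [0.547, -0.241, 0.2241]
tool_rot: [-0.101, 0.7, 0.101, 0.7]
contact_force: [-1.4, 1.4, 2.6]
opening: 0.0208
t 13.47 panel box xc,yc,h mm [ 2.  -0.1 35.6] tilt 0.02 yaw -0.05 F [-1.4  1.4  2.6] M [-0.09  0.46 -0.09]
```

Contact at h ≈ 35.6, level and inside the seat. Now I release and retreat upward.

```bash
python3 -m pendant '0 0 0 0 0 0 0.03;0 0 0 0 0 0 0.06;0 0 0 0 0 0 0.06;0 0 0 0 0 0 0.06;0 0 0 0 0 0 0.06;-0.01 0 0 0 0 0 0.06;-0.03 0 0 0 0 0 0.06;-0.06 0 0 0 0 0 0.06;-0.1 0 0 0 0 0 0.06;-0.14 0 0 0 0 0 0.06;-0.18 0 0 0 0 0 0.06;-0.22 0 0 0 0 0 0.06;-0.24 0 0 0 0 0 0.06;-0.24 0 0 0 0 0 0.06;-0.24 0 0 0 0 0 0.06'
python3 - <<'E'
from h import *
p,R,o=pose();print(o["t"],o["contact_force"],o["opening"])
c=eyes.capture("wrist");W=cloud(c);cv2.imwrite("pics/w4.png",c["color"])
e=np.array([np.cos(YB),np.sin(YB),0]);f=np.array([-e[1],e[0],0])
V=W.reshape(-1,3);V=V[~np.isnan(V[:,0])]-np.r_[BX,0];x,y,z=V@e,V@f,V[:,2]
m=(abs(x)<.08)&(abs(x)>.02)&(abs(y)<.06)&(z>.03)&(z<.06)
q=np.linalg.lstsq(np.c_[x[m],y[m],np.ones(m.sum())],z[m],rcond=None)[0];print("face plane",q.round(4),m.sum())
b=(abs(x)<.04)&(abs(y)<.07)&(z>.076)&(z<.1);print("batten rect",cv2.minAreaRect((np.c_[x,y][b]*1000).astype(np.float32)),np.median(z[b]))
r=(abs(abs(x)-.11)<.02)&(abs(y)<.07)&(z>.08)&(z<.1);q=np.linalg.lstsq(np.c_[x[r],y[r],np.ones(r.sum())],z[r],rcond=None)[0];print("lip plane",q.round(4))
E
```

```text
t: 14.72
tool_pos: [0.5469, -0.2407, 0.4661]
tool_rot: [-0.102, 0.699, 0.101, 0.701]
contact_force: [-0.5, -0.3, 0.6]
opening: 0.0602
14.7167 [-0.53737756 -0.29404309  0.56522107] 0.06023768237319191
face plane [-0.0003 -0.0023  0.0427] 12692
batten rect ((2.4371376037597656, -0.9854621887207031), (100.08772277832031, 21.84467315673828), 89.5501937866211) 0.0826284103710203
lip plane [-0.0003 -0.0018  0.0876]
```

View pics/w4.png

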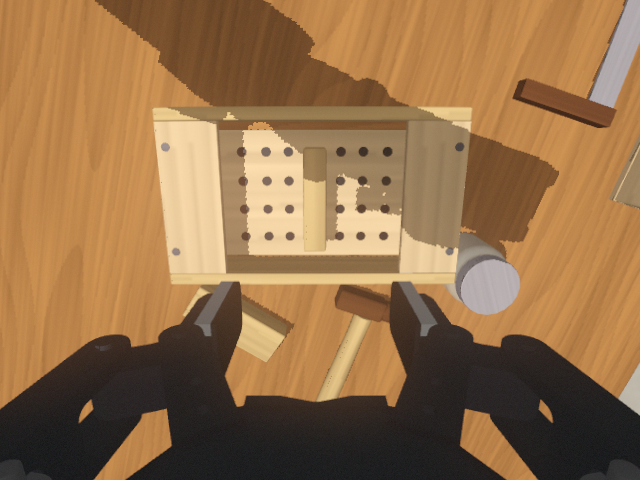

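The panel lies in the box with its batten up at (315,200), both ends are under the lips, and the fingers are clear. Its face is at 44 mm once corrected by the lip reading, and parallel to the lips. I'm handing in.

```bash
python3 -c "
from h import *
print(manip.job_done())"
```

```text
the job is handed in; nothing more can be done
None
```

The panel is seated in the chip box, released, and the job is handed in; I don't have the verdict. The robot's clock stood at about 15 s of the 50 s allowed.

**How it went:**
- I gripped the plywood panel by its batten and tipped it about 20° in under the box's -x lip, then swung the other end down to level.
- I slid it toward +x until it touched the end block at about 4 N, backed off 1.5 mm, lowered it onto the battens and let go.

**Last checks:**
- **Height:** the panel face measured 44 mm above the bench, after correcting for the lips reading 1.4 mm low. That matches a seated panel.
- **Flatness:** the face is parallel to the lips within about 0.001 rad.
- **Position:** the batten's centre is at x +2.4 mm and y −1.0 mm from the middle of the box.
- **Forces:** box contact stayed at a few newtons in every reading I took.
- **Bystanders:** the jar, mallet, offcut and try square looked unmoved in the last wrist picture. I did not re-measure them, and the screwdriver, glue and tape were not in that picture.

**One disagreement:** the side camera put the box about 8 mm off in y from the top and wrist cameras. I went with the wrist and top estimate, and touching the box agreed with it.

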